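# Return the bit case to its packed row

## Task

Put the tall drill-bit case that stands loose on the bench back into the rack with its fellows: push it all the way down, without dropping it, into the narrow gap between the two middle cases, easing them apart without toppling them or lifting them out. It should end standing on the rack's floor between those two, square with the row, all of them upright, and let go.

Things in the scene. Friction and masses are not known exactly. Their poses are not given: they have to be found in the camera images.
- bit_case: Tall grey plastic bit case standing alone on the bench right of the rack, 56 (x) x 30 (y, thick) x 85 mm tall, 0.12 kg, origin at centre of underside. The lowest 26 mm narrow on both broad sides to a foot 20 mm wide; top edges bevelled 7 mm in over 14 mm; flat upright ends at x = -28 and 28 mm; same both ways round. A like case only 52 mm tall stands near and is not wanted.
- rack: Fixed wooden rack, origin at centre of underside, y along the row, +x away from robot. Floor 90 (x) x 196 (y) mm, its top at z = 12 mm. Cheeks at the y ends, 16 mm thick, 95 mm high, 164 mm apart. Front and back only low lips, 8 mm above the floor, 80 mm apart. Four tall cases stand in it: end case, left_case, a gap of 20 to 23 mm, right_case, end case.
- left_case: Tall grey case on the left (+y) of the gap, like bit_case: 56 (x) x 30 (y, thick) x 85 mm tall, 0.12 kg, origin at centre of underside. The lowest 26 mm narrow on both broad sides to a foot 20 mm wide; top edges bevelled 7 mm in over 14 mm. It stands loose in the rack, x along the rack's x, and gives way when pushed; 1 mm beyond it stands an end case, then at least 7 mm are free to the cheek.
- right_case: Tall grey case on the right (-y) of the gap, like bit_case: 56 (x) x 30 (y, thick) x 85 mm tall, 0.12 kg, origin at centre of underside. The lowest 26 mm narrow on both broad sides to a foot 20 mm wide; top edges bevelled 7 mm in over 14 mm. It stands loose in the rack, x along the rack's x, and gives way when pushed; 1 mm beyond it stands an end case, then at least 7 mm are free to the cheek.
Not all that is in view belongs to the job. Leave any green or turquoise look-alike of the bit_case alone.

How it is judged:
On the way:
1. the fingers bring the case home in the row: they touch it while its underside is within 8 mm of the rack's floor (not dropped in) (z of bit_case in the frame of rack between 0.005 and 0.02 m and x of bit_case in the frame of rack between -0.02 and 0.02 m and y of bit_case in the frame of rack between -0.05 and 0.05 m and contact force between the fingers and bit_case above 0.5 N), for 0.05 s.
At the end, for the whole second after the job is handed in: The loose case, left_case and right_case all stand on the rack's floor (undersides within 5 mm of it), within 18 mm of its centre line, within 12 degrees of upright and 15 degrees of square, at rest; the loose case is between the other two, its centre 22 to 55 mm from each of theirs along the row (z of bit_case in the frame of rack between 0.007 and 0.018 m and x of bit_case in the frame of rack between -0.018 and 0.018 m and angle between each of bit_case, left_case, right_case's own z axis and vertical below 0.21 rad and angle between the x axis of each of bit_case, left_case, right_case and the x axis of rack, either way round below 0.26 rad and linear speed of each of bit_case, left_case, right_case below 0.02 m/s and z of left_case in the frame of rack between 0.007 and 0.018 m and x of left_case in the frame of rack between -0.018 and 0.018 m and z of right_case in the frame of rack between 0.007 and 0.018 m and x of right_case in the frame of rack between -0.018 and 0.018 m and y of bit_case in the frame of left_case between -0.055 and -0.022 m and y of bit_case in the frame of right_case between 0.022 and 0.055 m); the robot touches nothing.
It fails at once if the left case of the gap is toppled (leans over 34 degrees) or lifted out (angle between left_case's own z axis and vertical above 0.6 rad or z of left_case in the frame of rack above 0.05 m).
It fails at once if the right case of the gap is toppled (leans over 34 degrees) or lifted out (angle between right_case's own z axis and vertical above 0.6 rad or z of right_case in the frame of rack above 0.05 m).
It also fails if it takes over 38 s, if anything falls off the work surface, if the arm or the gripper's body presses on something with over 40 N, if the wrist force passes 120 N, or if a joint passes its speed limit or range.

## Robot

A 6-joint arm with a two-finger parallel gripper is mounted at the origin on a cart in front of the work surface, level with it; the furniture and walls round the work are solid. World frame = base frame: x ahead of the robot, y to its left, z up, the work surface at z = 0. Lengths are in m, angles in rad, forces in N, time in s.
With the tool pointing down it reaches from about 0.375 to 0.9 m from the base axis. Payload 3.1 kg.
Tool frame: the origin (TCP) lies at the centre of the arm's flange, where the gripper is bolted on; the fingertips stand 182 mm ahead of it and the grasp point (between the pads) lies 164 mm ahead of it; z points along the fingers, y is the line along which they close (so a half turn about z gives the same grasp; the last joint's range is limited). The gripper opens to 87 mm and grips with 3 to 60 N. Pads are 19 mm wide; open, the fingers measure 117 mm over their backs; the gripper's body (75 mm by 190 mm) begins 51 mm behind the grasp point.
Start: joints at [-1.5, 0.527, 1.433, -0, 1.181, -0.178], TCP at [0.154, -0.606, 0.405] pointing down, gripper open.
Joint ranges: [-3.08, 3.08], [-0.75, 2.2], [0.22, 2.44], [-1.43, 4.57], [0, 2.65], [-2.85, 2.85]. Speed limits (rad/s): [2.79, 2.79, 3.14, 3.14, 3.14, 3.14].

## Interface

Orientations are given as a unit quaternion [x, y, z, w].
In Python, from rig import * gives the robot as it stands.
- The arm moves only by the tool move_arm, never from a script. Its argument "commands" is a list that holds one entry, the list of rows, each a list of 6 numbers: the shift along the tool's x, y, z in units of 40 mm (1.0 is 40 mm), then the turn, a rotation vector about the tool's x, y, z in rad. A call has 1 to 12 rows; each row is the pose to reach, as a shift and turn from the pose commanded when the call began, along the tool's axes at that moment; what a row does not reach only later rows make up. A row lasts 1/8 s, in which the tool goes at most 62.5 mm and 10.7 degrees, less where a joint would pass 70% of its speed; a pose out of reach is approached as far as the arm can. A call with a gripper value outside its range is refused whole. "claw" is the closure, from -1 (fully open) to 1 (shut), so that 0 is half open, set as the call begins (left out, the last holds). The fingers move at their own pace and stop on an object; "squeeze" is the grip in N (left out, the last holds). Time passes only in rows, so rows that repeat a pose let the fingers close. It gives the time, the measured TCP pose, the force, the opening and the grip force at its end, in the units of the state.
- get_obs(): the state, without advancing time (a new reading comes with each control period).
- camera(name): name is "scene" or "side" or "wrist"; returns a dict with "pixels" (420x560x3 uint8, blue, green, red), "range_z" (420x560 float32, m along the optical axis (not along the pixel's ray), 0 where there is no reading), "camera_matrix" (3x3 intrinsics, pixels), "D" ([k1, k2, p1, p2, k3] as OpenCV has them; the pictures are not rectified), "extrinsics" (4x4, takes a point from world to camera coordinates). Camera axes: x right, y up, looking along -z (the intrinsics and any distortion apply to the point x, -y, -z); pixel columns grow to the right and rows downward; lengths in m; the calibration is good to about 2 mm. A picture is of the moment at which its call begins.
- hand_in(): hands the job in; it is judged then, once.
The state is a dict: "time": time; "q": joint angles; "joint_velocities": joint speeds; "joint_torque": joint torques, N m; "position": TCP position; "tool_rot": TCP orientation; "ft_force": force on the tool from outside, world axes, zero at the start; "moment": the same for the moment, N m; "grip_width": finger opening in m; "grip_force": force on a finger pad.
Only numpy, scipy, OpenCV 4.12 (cv2) and the standard library are available. Lean on these libraries where they do the work, as an engineer would, in place of code of your own. Each camera call takes 0.05 s, during which the arm holds its last target. There are 200 camera calls.

## Working session

There is one attempt and no reset: what is moved stays moved. The work goes in short steps, Python scripts to look and compute and a tool call to move; the robot and the scene stay as the last step left them, time stands still between calls to the robot, and variables do not carry over. Pictures are saved under pics/ and viewed, at most 10 in all, crops included, and the job is handed in when it is done.

Besides the shell and the picture viewer there is one more tool, called after "Emit:" as a command line: name --argument value ..., lists and objects as JSON in quotes. move_arm: Moves the arm, as the interface text tells. Its arguments: {"type":"object","properties":{"commands":{"type":"array","items":{"type":"array","items":{"type":"array","items":{"type":"number"}}}},"claw":{"type":"number"},"squeeze":{"type":"number"}},"required":["commands"]}

```bash
mkdir -p pics; cat > h.py <<'E'
from rig import *
import numpy as np, cv2
def snap(n,f):
    c=camera(n); cv2.imwrite(f,c["pixels"]); np.savez(f[:-4]+'.npz',**{k:np.array(v) for k,v in c.items()}); return c
def pts(c):
    d=np.array(c["range_z"]); K=np.array(c["camera_matrix"]); h,w=d.shape
    uv=np.stack(np.meshgrid(np.arange(w),np.arange(h)),-1).reshape(-1,1,2).astype(np.float64)
    n=cv2.undistortPoints(uv,K,np.array(c["D"],float)).reshape(h,w,2)
    P=np.stack([n[...,0]*d,-n[...,1]*d,-d,np.ones_like(d)],-1)
    W=P@np.linalg.inv(np.array(c["extrinsics"])).T
    W=W[...,:3]; W[d==0]=np.nan; return W
E
python3 - <<'E'
from h import *
a=snap("scene","pics/s1.png");b=snap("side","pics/d1.png")
cv2.imwrite("pics/both.png",cv2.resize(np.vstack([a["pixels"],b["pixels"]]),(400,600)))
o=get_obs();print(o)
E
```

```text
{'time': 0.1, 'q': array([-1.50049604e+00,  5.28356913e-01,  1.43378365e+00,  2.65106229e-05,
        1.18134903e+00, -1.78502623e-01]), 'joint_velocities': array([ 9.06962418e-04, -5.70031770e-04, -4.28502582e-03,  3.16117936e-04,
       -1.47652234e-03, -7.02117058e-05]), 'joint_torque': array([-2.04059002e-04, -4.40986490e+01, -1.77151000e+01,  6.34423317e-02,
        5.33984858e-02, -4.77818548e-05]), 'position': array([ 0.15391041, -0.60543526,  0.40387612]), 'tool_rot': array([ 9.92272292e-01,  1.24075775e-01,  6.35282781e-05, -9.46418414e-04]), 'ft_force': array([ 0.14491065, -0.21949173,  0.12925924]), 'moment': array([-0.06243337, -0.024555  , -0.02860801]), 'grip_force': 0.0, 'grip_width': 0.08693733108875021}
```

View pics/s1.png

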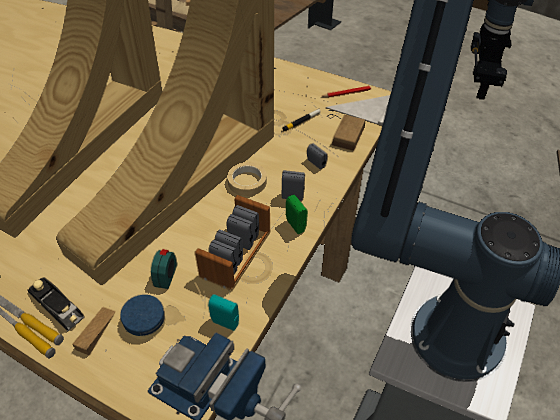

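View pics/d1.png

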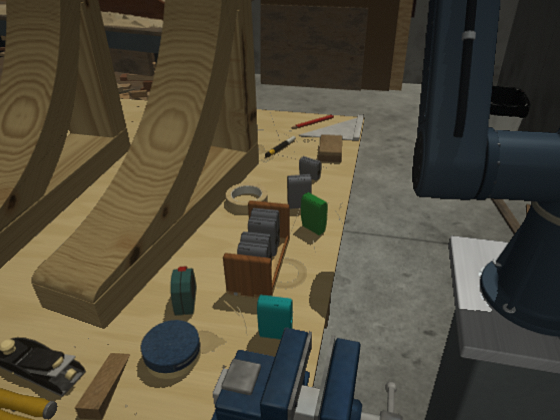

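The scene view shows the rack at (235,245), with three look-alikes near it: grey at (293,185), a smaller grey at (317,155) and green at (296,213). Turquoise is at (223,311). The grey one at (293,185) looks like the tall case, so I'll check its height and view an enlarged crop.

```bash
python3 - <<'E'
from h import *
for n in ("s1","d1"):
    c=dict(np.load(f"pics/{n}.npz")); W=pts(c)
    px=c["pixels"].astype(int); sat=px.max(2)-px.min(2)
    wins=dict(tall=(168,205,278,307),short=(140,172,303,330)) if n=="s1" else dict(tall=(170,212,284,314),short=(152,182,296,324))
    for k,(r0,r1,c0,c1) in wins.items():
        w=W[r0:r1,c0:c1]; m=(sat[r0:r1,c0:c1]<30)&(w[...,2]>.015)&(w[...,2]<.12); p=w[m]
        zt=np.percentile(p[:,2],98); t=p[p[:,2]>zt-.004]
        (cx,cy),s,a=cv2.minAreaRect(p[p[:,2]>.03][:,:2].astype(np.float32))
        print(n,k,len(p),"ztop",zt.round(4),"topmean",t.mean(0).round(4),"min/max",p.min(0).round(3),p.max(0).round(3),"rect",cx,cy,s,a, "topdir",np.linalg.svd(t[:,:2]-t[:,:2].mean(0))[2][0].round(3), np.ptp(t[:,:2],axis=0).round(3))
c=dict(np.load("pics/s1.npz")); W=pts(c)
for (v,u) in [(200,252),(250,215),(262,235),(213,268),(225,241),(245,228)]: print(u,v,W[v,u].round(3))
a=cv2.resize(c["pixels"][140:295,190:340],None,fx=3.8,fy=3.8,interpolation=cv2.INTER_CUBIC); cv2.imwrite("pics/crop1.png",a)
E
```

```text
s1 tall 537 ztop 0.0859 topmean [ 0.5062 -0.2027  0.0839] min/max [ 0.469 -0.22   0.016] [ 0.533 -0.144  0.09 ] rect 0.4946613311767578 -0.17656809091567993 (0.0559842623770237, 0.07944805175065994) 22.10972023010254 topdir [-0.942 -0.335] [0.055 0.032]
s1 short 287 ztop 0.0533 topmean [ 0.5024 -0.3487  0.0515] min/max [ 0.475 -0.363  0.015] [ 0.534 -0.327  0.056] rect 0.5052632689476013 -0.3457778990268707 (0.026026790961623192, 0.057911671698093414) 72.41645050048828 topdir [-0.906  0.424] [0.05  0.031]
d1 tall 781 ztop 0.0894 topmean [ 0.5041 -0.199   0.0881] min/max [ 0.455 -0.355  0.015] [ 0.537 -0.068  0.094] rect 0.5038566589355469 -0.20315858721733093 (0.06346844881772995, 0.2667209506034851) 9.321206092834473 topdir [0.053 0.999] [0.062 0.155]
d1 short 498 ztop 0.0892 topmean [ 0.4968 -0.2072  0.0878] min/max [ 0.475 -0.451  0.015] [ 0.536 -0.19   0.09 ] rect 0.5002419948577881 -0.31853312253952026 (0.059421356767416, 0.25133317708969116) 8.022881507873535 topdir [-0.923 -0.385] [0.037 0.032]
252 200 [ 0.55  -0.071  0.091]
215 250 [0.551 0.095 0.088]
235 262 [0.511 0.081 0.051]
268 213 [ 0.501 -0.06   0.081]
241 225 [0.535 0.007 0.089]
228 245 [0.53  0.074 0.094]
```

View pics/crop1.png

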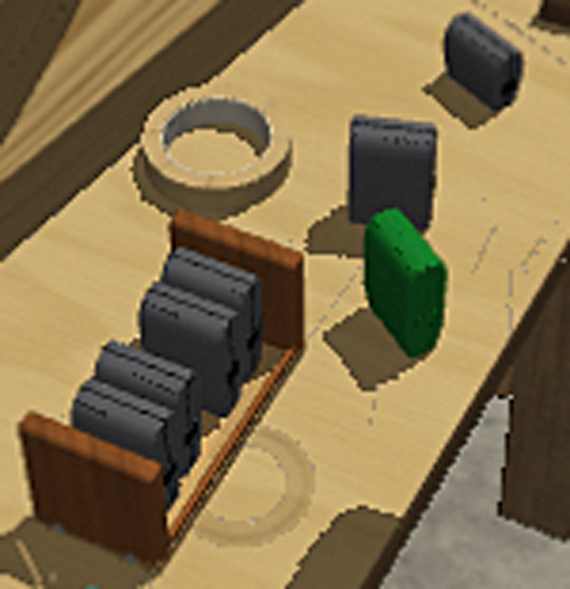

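The crop shows the tall grey case at (392,175). Its measured top is at 86 mm against 85 mm expected, and it stands right of the rack beside the short one at (483,60), whose top is at 53 mm. The tall one is the target. Next I'll work out the hover move and check clearance to the brackets.

```bash
cat >> h.py <<'E'
from scipy.spatial.transform import Rotation as R
def go(xy_z, yaw_y):
    "row for tool pointing down, tool y at world angle yaw_y (rad, nearest half turn not chosen)"
    o=get_obs(); R0=R.from_quat(o["tool_rot"])
    y=np.array([np.cos(yaw_y),np.sin(yaw_y),0]); z=np.array([0,0,-1.]); x=np.cross(y,z)
    Rt=R.from_matrix(np.stack([x,y,z],1))
    print("shift",(R0.inv().apply(np.array(xy_z)-o["position"])/.04).round(3),"turn",(R0.inv()*Rt).as_rotvec().round(4),"t",o["time"])
E
python3 - <<'E'
from h import *
go([.506,-.203,.38],np.radians(19.6))
for n in ("s1","d1"):
    c=dict(np.load(f"pics/{n}.npz")); W=pts(c)
    p=W.reshape(-1,3); p=p[np.isfinite(p[:,0])&(p[:,2]>.1)&(p[:,0]>.3)&(p[:,0]<1)&(p[:,1]>-.3)&(p[:,1]<.2)]
    for z in (.1,.2,.3,.4):
        q=p[(p[:,2]>z)&(p[:,2]<z+.1)]; print(n,z,len(q),q[:,0].min() if len(q) else None, [q[(abs(q[:,1]-y)<.03)][:,0].min().round(3) if (abs(q[:,1]-y)<.03).any() else None for y in (-.2,-.1,0,.1)])
E
```

```text
shift [11.008 -7.583  0.615] turn [-1.1000e-03 -1.8000e-03 -1.6641e+00] t 0.1
s1 0.1 6303 0.5457123239571213 [np.float64(0.698), np.float64(0.706), np.float64(0.72), np.float64(0.547)]
s1 0.2 3822 0.6843523098904242 [np.float64(0.687), np.float64(0.704), None, None]
s1 0.3 3261 0.674562299019522 [np.float64(0.686), None, None, None]
s1 0.4 1895 0.6750985171163845 [None, None, None, None]
d1 0.1 8964 0.5061667009467612 [np.float64(0.699), np.float64(0.707), np.float64(0.517), np.float64(0.506)]
d1 0.2 4713 0.6857776776941054 [np.float64(0.69), np.float64(0.707), None, None]
d1 0.3 4009 0.6778512749977217 [np.float64(0.688), None, None, None]
d1 0.4 2095 0.6765886293774541 [None, None, None, None]
```

Emit:
move_arm --commands '[[[11.0,-7.6,0.6,0,0,-1.664],[11.0,-7.6,0.6,0,0,-1.664],[11.0,-7.6,0.6,0,0,-1.664],[11.0,-7.6,0.6,0,0,-1.664],[11.0,-7.6,0.6,0,0,-1.664],[11.0,-7.6,0.6,0,0,-1.664],[11.0,-7.6,0.6,0,0,-1.664],[11.0,-7.6,0.6,0,0,-1.664],[11.0,-7.6,0.6,0,0,-1.664],[11.0,-7.6,0.6,0,0,-1.664],[11.0,-7.6,0.6,0,0,-1.664],[11.0,-7.6,0.6,0,0,-1.664]]]' --claw -1 --squeeze 40

```text
time: 1.6
position: [0.5048, -0.2038, 0.3807]
tool_rot: [0.577, 0.816, -0.0, -0.0]
ft_force: [-0.0, -0.4, 0.5]
grip_width: 0.0869
grip_force: 0.0
```

```bash
python3 - <<'E'
from h import *
o=get_obs();print(o["time"],o["position"],o["tool_rot"])
c=snap("wrist","pics/w1.png")
E
```

```text
1.6 [ 0.50480987 -0.20379766  0.38065507] [ 5.77491879e-01  8.16396383e-01 -1.59117926e-04 -2.24786486e-04]
```

View pics/w1.png

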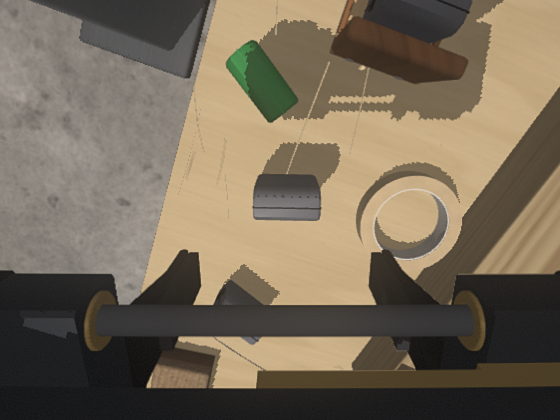

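The wrist view has the tall case at (287,197), its long side horizontal in the picture, and so along the closing line. Green is at (262,82) and the rack's cheek at the top right. Next I'll measure the case's top, and the rack as far as it shows.

```bash
python3 - <<'E'
from h import *
c=dict(np.load("pics/w1.npz")); W=pts(c); p=W[165:228,240:335].reshape(-1,3)
p=p[(p[:,2]>.055)&(p[:,2]<.1)]
t=p[p[:,2]>.08]
for q in (p,t): print(len(q),q.mean(0).round(4),cv2.minAreaRect(q[:,:2].astype(np.float32)))
print(np.percentile(p[:,2],99), W[110,300])
d=np.array([np.cos(np.radians(19.6)),np.sin(np.radians(19.6))]);s=t[:,:2]@d; n=t[:,:2]@[-d[1],d[0]]
m=(s.min()+s.max())/2;k=(n.min()+n.max())/2
cen=m*d+k*np.array([-d[1],d[0]]); print(cen,np.ptp(s),np.ptp(n))
E
```

```text
2566 [ 0.5061 -0.2025  0.0801] ((0.5074865818023682, -0.20610347390174866), (0.05641267076134682, 0.029187938198447227), 18.42228889465332)
1732 [ 0.507  -0.2056  0.084 ] ((0.5075793266296387, -0.20609278976917267), (0.056238457560539246, 0.024412760511040688), 17.98624038696289)
0.08587228060619119 [ 0.49572959 -0.13258155 -0.00155047]
[ 0.50743302 -0.20612995] 0.0564910739959551 0.02452529854206964
```

```bash
python3 -c "
from h import *
go([.5075,-.206,.220],np.radians(18.2))"
```

```text
shift [-0.074  0.046  4.018] turn [-0.0003 -0.0001  0.0218] t 1.65
```

Emit:
move_arm --commands '[[[-0.075,0.05,0.5,0,0,0.022],[-0.075,0.05,1.5,0,0,0.022],[-0.075,0.05,2.5,0,0,0.022],[-0.075,0.05,3.3,0,0,0.022],[-0.075,0.05,4.02,0,0,0.022],[-0.075,0.05,4.02,0,0,0.022],[-0.075,0.05,4.02,0,0,0.022]]]'

```text
time: 2.52
position: [0.5085, -0.2057, 0.2208]
tool_rot: [0.586, 0.81, 0.0, 0.001]
ft_force: [-0.2, 0.2, 0.5]
grip_width: 0.087
grip_force: 0.0
```

Emit:
move_arm --commands '[[[0,0,0,0,0,0],[0,0,0,0,0,0],[0,0,0,0,0,0],[0,0,0,0,0,0],[0,0,0,0,0,0],[0,0,0,0,0,0]]]' --claw 1 --squeeze 50

```text
time: 3.28
position: [0.5083, -0.2049, 0.2203]
tool_rot: [0.585, 0.811, -0.0, -0.0]
ft_force: [-0.9, 0.1, 4.9]
grip_width: 0.0555
grip_force: 50.0
```

```bash
python3 -c "
from h import *
go([.50,-.206,.36],np.radians(18.2)); o=get_obs(); print(o['position'],o['grip_width'],o['grip_force'],o['ft_force'])"
```

```text
shift [ 0.039 -0.206 -3.494] turn [-0.0003 -0.0001  0.0025] t 3.275
[ 0.50829045 -0.20489362  0.22025729] 0.055516513272513245 49.999724254739704 [-0.94569614  0.14952443  4.86432806]
```

Emit:
move_arm --commands '[[[0,0,-0.8,0,0,0],[0,0,-2.0,0,0,0],[0,0,-3.2,0,0,0],[0,0,-4.0,0,0,0],[1.3,0,-4.0,0,0,0],[2.5,0.0,-4.0,0,0,0],[2.5,0.0,-4.0,0,0,0],[2.5,0.0,-4.0,0,0,0]]]'

```text
time: 4.28
position: [0.4774, -0.1101, 0.3799]
tool_rot: [0.585, 0.811, 0.0, 0.001]
ft_force: [-0.4, -0.1, -1.2]
grip_width: 0.0557
grip_force: 50.0
```

```bash
python3 - <<'E'
from h import *
o=get_obs();print(o["time"],o["position"],o["tool_rot"],o["grip_width"],o["grip_force"])
c=snap("wrist","pics/w2.png")
E
```

```text
4.275 [ 0.47742204 -0.11012925  0.37990152] [5.85174931e-01 8.10906823e-01 4.30081703e-05 6.49833972e-04] 0.05569350301137019 49.999754835153
```

View pics/w2.png

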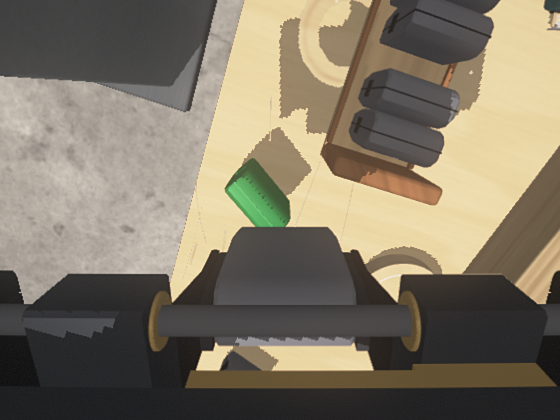

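The case hangs square in the grip at (285,270). The rack shows its near cheek at (385,180), the right end case at (398,138), right_case at (410,97), and left_case at (438,28) across the gap. I'll fit rack yaw and case positions from the top faces, using this view and the scene view.

```bash
python3 - <<'E'
from h import *
for n,box in (("w2",(0,210,310,520)),("s1",(190,300,190,280))):
    c=dict(np.load(f"pics/{n}.npz")); W=pts(c); px=c["pixels"].astype(int)
    r0,r1,c0,c1=box; w=W[r0:r1,c0:c1]; s=(px.max(2)-px.min(2))[r0:r1,c0:c1]; val=px.max(2)[r0:r1,c0:c1]
    z=w[...,2]; ok=(z>.075)&(z<.105)
    top=w[ok&(z>.09)]; 
    for nm,m in (("grey",ok&(s<28)),("brown",ok&(s>45)&(z>.088))):
        k,L,st,ce=cv2.connectedComponentsWithStats(m.astype(np.uint8))
        for i in range(1,k):
            if st[i,4]<25: continue
            q=w[L==i]; zt=np.percentile(q[:,2],97)
            print(n,nm,"px",ce[i].round()+[c0,r0],st[i,4],"mean",q.mean(0).round(4),"zt",zt.round(4),[np.array(v).round(4).tolist() for v in cv2.minAreaRect(q[:,:2].astype(np.float32))])
E
```

```text
w2 grey px [449.  26.] 4460 mean [0.5438 0.0486 0.0925] zt 0.0977 [[0.5443, 0.0539], [0.0568, 0.038], 1.1241]
w2 grey px [409. 118.] 6396 mean [ 0.5428 -0.0169  0.0936] zt 0.0977 [[0.5454, -0.0173], [0.0577, 0.0617], 3.1087]
w2 brown px [387. 181.] 2164 mean [ 0.5464 -0.0651  0.094 ] zt 0.0957 [[0.5473, -0.0657], [0.0882, 0.0161], 1.4099]
s1 grey px [242. 219.] 605 mean [ 0.5414 -0.0084  0.0909] zt 0.0981 [[0.5448, -0.0128], [0.0594, 0.0634], 3.679]
s1 grey px [225. 245.] 663 mean [0.5383 0.0744 0.091 ] zt 0.0981 [[0.5413, 0.0719], [0.0594, 0.0623], 4.0837]
s1 brown px [252. 203.] 187 mean [ 0.545  -0.0623  0.0933] zt 0.0969 [[0.546, -0.0627], [0.088, 0.0182], 0.7508]
s1 brown px [213. 257.] 226 mean [0.5427 0.1176 0.093 ] zt 0.0969 [[0.5426, 0.1175], [0.0192, 0.0906], 89.6495]
```

```bash
python3 -c "
from h import *
go([.546,-.045,.38],np.radians(1.2))"
```

```text
shift [ 1.021e+00  2.138e+00 -2.000e-03] turn [0.001  0.001  0.2989] t 4.325
```

Emit:
move_arm --commands '[[[0.5,1.0,0,0,0,0.15],[1.02,2.14,0,0.001,0.001,0.299],[1.02,2.14,0,0.001,0.001,0.299],[1.02,2.14,0,0.001,0.001,0.299],[1.02,2.14,0,0.001,0.001,0.299],[1.02,2.14,0,0.001,0.001,0.299]]]'

```text
time: 5.08
position: [0.5449, -0.0452, 0.3799]
tool_rot: [0.7, 0.714, -0.0, -0.001]
ft_force: [-0.1, -0.1, -1.8]
grip_width: 0.0556
grip_force: 50.0
```

```bash
python3 - <<'E'
from h import *
o=get_obs();print(o["time"],o["position"],o["tool_rot"])
c=snap("wrist","pics/w3.png"); W=pts(c); px=c["pixels"].astype(int); s=px.max(2)-px.min(2); z=W[...,2]
ok=(z>.05)&(z<.105)
for nm,m in (("grey",ok&(s<28)&(z>.075)),("brown",ok&(s>45)&(z>.088)),("held",(s<28)&(z>.145)&(z<.24))):
    k,L,st,ce=cv2.connectedComponentsWithStats(m.astype(np.uint8))
    for i in range(1,k):
        if st[i,4]<200: continue
        q=W[L==i]; print(nm,"px",ce[i].round(),st[i,:].tolist(),"mean",q.mean(0).round(4),q.min(0).round(4),q.max(0).round(4),[np.array(v).round(4).tolist() for v in cv2.minAreaRect(q[:,:2].astype(np.float32))])
E
```

```text
5.075 [ 0.54491028 -0.04519344  0.37993883] [ 7.00119072e-01  7.14025563e-01 -2.46407767e-04 -8.47972147e-04]
grey px [283.  33.] [242, 10, 83, 48, 3859] mean [0.5412 0.0796 0.0941] [0.513  0.0656 0.0751] [0.5692 0.0958 0.0994] [[0.5411, 0.0808], [0.0562, 0.0293], 1.3101]
grey px [287.  79.] [248, 59, 80, 42, 3262] mean [0.5445 0.0498 0.0944] [0.5164 0.0352 0.083 ] [0.5726 0.0647 0.0987] [[0.5446, 0.05], [0.056, 0.0285], 1.1765]
grey px [287. 168.] [249, 130, 76, 77, 5539] mean [ 0.5461 -0.0139  0.0938] [ 0.5169 -0.0461  0.0753] [0.5756 0.0137 0.0989] [[0.5461, -0.0161], [0.0576, 0.0589], 1.4413]
brown px [293. 226.] [233, 222, 111, 17, 691] mean [ 0.5518 -0.0607  0.0934] [ 0.5029 -0.0709  0.0897] [ 0.5928 -0.0572  0.096 ] [[0.5479, -0.0638], [0.0137, 0.0899], 89.6237]
held px [284. 267.] [180, 227, 210, 76, 10611] mean [ 0.5444 -0.0331  0.2174] [ 0.5041 -0.0384  0.1603] [ 0.5853 -0.0303  0.24  ] [[0.5447, -0.0342], [0.0813, 0.0074], 0.8988]
```

View pics/w3.png

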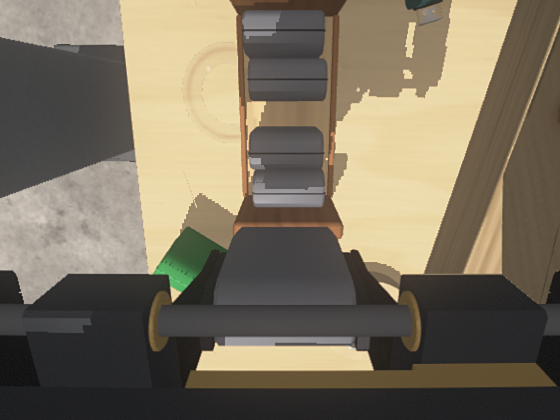

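The gap runs from y = 13.7 to 35.2 mm (rows 100–130 of the picture), so its centre is near (0.545, 0.0245). The held case is centred on the TCP within 1 mm, with its underside 0.220 m below the TCP.

```bash
python3 -c "
from h import *
go([.545,.0245,.325],np.radians(1.2))"
```

```text
shift [1.737 0.037 1.377] turn [-0.0013 -0.0008 -0.0011] t 5.125
```

Emit:
move_arm --commands '[[[0.9,0.02,0,0,0,0],[1.74,0.04,0,-0.001,-0.001,0],[1.74,0.04,0,-0.001,-0.001,0],[1.74,0.04,0.5,-0.001,-0.001,0],[1.74,0.04,1.0,-0.001,-0.001,0],[1.74,0.04,1.37,-0.001,-0.001,0],[1.74,0.04,1.37,-0.001,-0.001,0],[1.74,0.04,1.37,-0.001,-0.001,0]]]' --squeeze 60

```text
time: 6.12
position: [0.5458, 0.025, 0.3257]
tool_rot: [0.7, 0.714, 0.0, 0.0]
ft_force: [0.6, 0.7, -1.8]
grip_width: 0.0558
grip_force: 60.0
```

```bash
python3 - <<'E'
from h import *
go([.545,.0245,.325],np.radians(1.2))
a=camera("scene")["pixels"][180:300,180:300]; b=camera("side")["pixels"][180:300,215:315]
cv2.imwrite("pics/c2.png",np.hstack([cv2.resize(a,(400,400),interpolation=2),cv2.resize(b,(333,400),interpolation=2)]))
E
```

```text
shift [-0.011 -0.02   0.017] turn [ 0.0009  0.0004 -0.0003] t 6.125
```

View pics/c2.png

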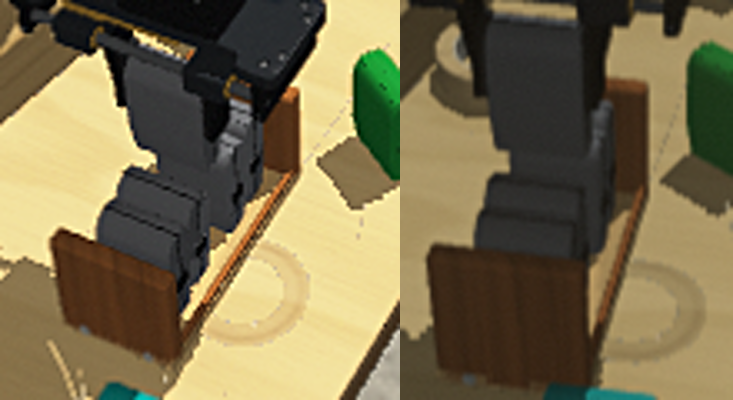

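The case hangs over the gap at left-picture (165,120), with the pairs upright on either side. Going down slowly.

Emit:
move_arm --commands '[[[0,0,0.1,0,0,0],[0,0,0.2,0,0,0],[0,0,0.3,0,0,0],[0,0,0.4,0,0,0],[0,0,0.5,0,0,0],[0,0,0.6,0,0,0],[0,0,0.7,0,0,0],[0,0,0.75,0,0,0],[0,0,0.8,0,0,0],[0,0,0.85,0,0,0],[0,0,0.9,0,0,0],[0,0,0.9,0,0,0]]]'

```text
time: 7.72
position: [0.5454, 0.0253, 0.289]
tool_rot: [0.7, 0.715, -0.0, -0.0]
ft_force: [0.9, 0.2, -2.3]
grip_width: 0.0556
grip_force: 60.0
```

Emit:
move_arm --commands '[[[0,0,0.06,0,0,0],[0,0,0.12,0,0,0],[0,0,0.18,0,0,0],[0,0,0.24,0,0,0],[0,0,0.3,0,0,0],[0,0,0.36,0,0,0],[0,0,0.42,0,0,0],[0,0,0.48,0,0,0],[0,0,0.54,0,0,0],[0,0,0.6,0,0,0],[0,0,0.66,0,0,0],[0,0,0.66,0,0,0]]]'

```text
time: 9.22
position: [0.5454, 0.0253, 0.2625]
tool_rot: [0.7, 0.715, -0.0, -0.0]
ft_force: [0.3, -0.9, -2.3]
grip_width: 0.0556
grip_force: 60.0
```

```bash
python3 - <<'E'
from h import *
go([.5455,.025,.232],np.radians(1.2))
a=camera("scene")["pixels"][180:300,180:300]; b=camera("side")["pixels"][180:300,215:315]
cv2.imwrite("pics/c3.png",np.hstack([cv2.resize(a,(400,400),interpolation=2),cv2.resize(b,(333,400),interpolation=2)]))
E
```

```text
shift [-0.008  0.003  0.763] turn [-0.0005  0.0001  0.0001] t 9.225
```

View pics/c3.png

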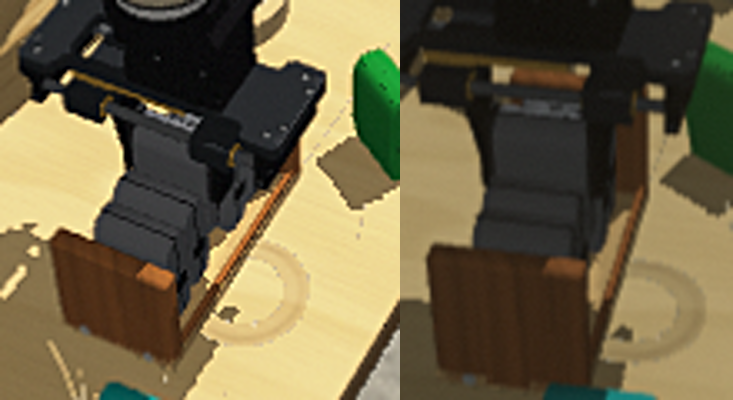

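The case is entering the gap, and the left pair (left picture, (150,230)) still stands. The wrist force is only about 2 N. Carrying on to the floor.

Emit:
move_arm --commands '[[[0,0,0.07,0,0,0],[0,0,0.14,0,0,0],[0,0,0.21,0,0,0],[0,0,0.28,0,0,0],[0,0,0.35,0,0,0],[0,0,0.42,0,0,0],[0,0,0.49,0,0,0],[0,0,0.56,0,0,0],[0,0,0.62,0,0,0],[0,0,0.68,0,0,0],[0,0,0.72,0,0,0],[0,0,0.72,0,0,0]]]'

```text
time: 10.82
position: [0.5454, 0.0255, 0.2337]
tool_rot: [0.7, 0.714, -0.0, -0.0]
ft_force: [0.5, 1.5, -2.2]
grip_width: 0.0554
grip_force: 60.0
```

Emit:
move_arm --commands '[[[0,0,0.02,0,0,0],[0,0,0.04,0,0,0],[0,0,0.06,0,0,0],[0,0,0.06,0,0,0]]]'

```text
time: 11.32
position: [0.5453, 0.0255, 0.2323]
tool_rot: [0.7, 0.714, -0.0, -0.0]
ft_force: [-1.1, 2.2, 4.2]
grip_width: 0.0556
grip_force: 60.0
```

```bash
python3 - <<'E'
from h import *
o=get_obs(); print(o["position"],o["ft_force"],o["moment"])
c=snap("scene","pics/s5.png"); W=pts(c)
a=c["pixels"][180:300,180:300]; b=camera("side")["pixels"][180:300,215:315]
cv2.imwrite("pics/c4.png",np.hstack([cv2.resize(a,(400,400),interpolation=2),cv2.resize(b,(333,400),interpolation=2)]))
E
```

```text
[0.54532376 0.02548322 0.23225865] [-1.10670482  2.15980659  4.19479592] [ 0.35263043  0.04353844 -0.00432701]
```

View pics/c4.png

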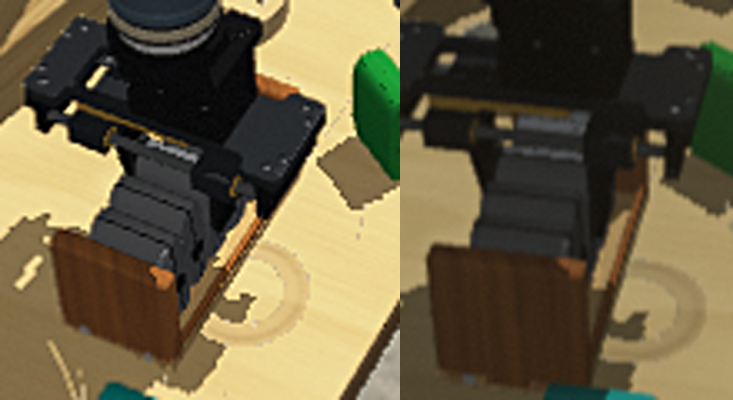

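The case is down: the force turned to +4 N at the expected 0.232 m, and the neighbours stand upright. I'll open the fingers and then rise straight up.

Emit:
move_arm --commands '[[[0,0,0.02,0,0,0],[0,0,0.02,0,0,0]]]'

```text
time: 11.68
position: [0.5453, 0.0255, 0.2322]
tool_rot: [0.7, 0.714, 0.0, 0.0]
ft_force: [-1.9, 2.3, 11.1]
grip_width: 0.0555
grip_force: 60.0
```

Emit:
move_arm --commands '[[[0,0,0,0,0,0],[0,0,0,0,0,0],[0,0,0,0,0,0],[0,0,0,0,0,0],[0,0,0,0,0,0],[0,0,0,0,0,0]]]' --claw -1

```text
time: 12.42
position: [0.5454, 0.0253, 0.2307]
tool_rot: [0.7, 0.714, -0.0, -0.0]
ft_force: [-0.0, 0.1, 1.1]
grip_width: 0.0865
grip_force: 0.0
```

Emit:
move_arm --commands '[[[0,0,-0.3,0,0,0],[0,0,-0.8,0,0,0],[0,0,-1.6,0,0,0],[0,0,-2.6,0,0,0],[0,0,-3.6,0,0,0],[-1.2,0,-4.0,0,0,0],[-2.0,0,-4.0,0,0,0],[-2.0,0,-4.0,0,0,0],[-2.0,0,-4.0,0,0,0]]]'

```text
time: 13.55
position: [0.5467, -0.0542, 0.3911]
tool_rot: [0.7, 0.714, 0.0, -0.0]
ft_force: [-0.8, 0.7, -0.1]
grip_width: 0.0868
grip_force: 0.0
```

```bash
python3 - <<'E'
from h import *
o=get_obs();print(o["time"],o["position"],o["grip_width"])
c=snap("wrist","pics/w4.png"); W=pts(c); px=c["pixels"].astype(int); s=px.max(2)-px.min(2); z=W[...,2]
k,L,st,ce=cv2.connectedComponentsWithStats(((s<28)&(z>.09)&(z<.11)).astype(np.uint8))
for i in range(1,k):
    if st[i,4]>150:
        q=W[L==i]; print(ce[i].round(),st[i,4],q.mean(0).round(4),np.percentile(q[:,2],97).round(4),[np.array(v).round(4).tolist() for v in cv2.minAreaRect(q[:,:2].astype(np.float32))])
E
```

```text
13.55 [ 0.5467401  -0.05420517  0.39106383] 0.0868430457481838
[281.  13.] 2213 [0.5411 0.0846 0.096 ] 0.0987 [[0.541, 0.0847], [0.0564, 0.017], 1.2593]
[285.  52.] 2896 [0.5444 0.0594 0.096 ] 0.0988 [[0.5444, 0.0598], [0.0564, 0.0265], 1.3717]
[532. 124.] 1979 [0.7328 0.013  0.0994] 0.1094 [[0.7322, 0.0099], [0.1397, 0.0034], 79.9621]
[285. 103.] 2545 [0.5454 0.0244 0.0954] 0.0977 [[0.5455, 0.0242], [0.0559, 0.0264], 1.2466]
[283. 151.] 2312 [ 0.5451 -0.0115  0.096 ] 0.0987 [[0.5451, -0.0128], [0.0559, 0.0264], 1.2916]
[286. 188.] 2107 [ 0.5476 -0.0411  0.096 ] 0.0988 [[0.5477, -0.0419], [0.0564, 0.0271], 1.263]
```

View pics/w4.png

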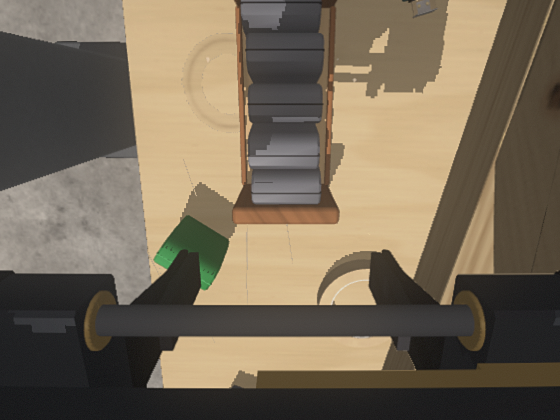

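All five cases stand in the row. The placed one is at (285,103), with its top at 98 mm (97 expected) and its centre about 36 mm from each neighbour. All the tops are level and square, so I'm handing in.

```bash
python3 -c "
from rig import *
print(hand_in())"
```

```text
the job is handed in; nothing more can be done
None
```

The tall grey case is back in the rack, standing on the floor between the two middle cases and let go; the last wrist picture showed all five upright and square, and I handed the job in at about 13.6 s (`hand_in()` returned no verdict).

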